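# Hang the urinalysis colour chart on the sprung hook, colours outward

## Robot

A 6-joint arm with a two-finger parallel gripper is mounted at the origin on the work surface. World frame = base frame: x ahead of the robot, y to its left, z up, the work surface at z = 0. Lengths are in m, angles in degrees, forces in N, time in s.
With the tool pointing down it reaches from about 0.35 to 0.875 m from the base axis. Payload 4.2 kg.
Tool frame: the origin (TCP) lies midway between the tips of the shut fingers; the grasp point (between the pads) lies 19 mm behind it; y points along the fingers, z is the direction in which the jaws open and shut, and the axes are right-handed (so a half turn about y gives the same grasp; the last joint's range is limited). The gripper opens to 87 mm and grips with 3 to 60 N. Pads are 19 mm wide; open, the fingers measure 117 mm over their backs; the gripper's body (75 mm by 190 mm) begins 51 mm behind the grasp point.
Start: joints at [-60.642, 22.042, 0.453, 0, -68.411, -14.817], TCP at [0.157, -0.605, 0.223] pointing down, gripper open.
Joint ranges: [-179.83, 179.83], [-69.29, 118.12], [-61.27, 80.66], [-181.25, 117.63], [-171.15, -9.14], [-177.46, 177.46]. Speed limits (degrees/s): [159.86, 159.86, 180, 180, 180, 180].

## Interface

Orientations are given as [roll, pitch, yaw] about the fixed x, y, z axes, in that order (R = Rz(yaw) Ry(pitch) Rx(roll)).
In Python, from workcell import env gives the robot as it stands. The module is installed in compiled form; this text tells all that it offers. Calls block until the motion is done:
- env.goto(position, orientation): joint-space move of the TCP to a pose.
- env.move_straight(position, rotation=None, rate=0.15, force_limit=None): straight line of the TCP; rotation=None keeps the orientation; rate is the mean speed in m/s. With force_limit (N) it stops when the force on the tool has changed by that much, and returns True; else False.
- env.set_joints(angles): joint-space move.
- env.gripper_to(opening, grasp_force=None): opening from 0.0 (shut) to 1.0 (fully open); grasp_force is the grip in N (None keeps the last); returns when the fingers have stopped.
- env.dwell(seconds).
- env.inverse_kinematics(position, orientation): joint angles nearest the present ones, or None.
- env.read_state(): the state.
- env.grab_frame(name): name is "scene" or "top" or "wrist"; returns a dict with "image" (480x640x3 uint8, blue, green, red), "fx", "fy", "cx", "cy" (pixels), "position" and "orientation" of the camera in the world. Camera axes: x right, y up, looking along -z (the intrinsics and any distortion apply to the point x, -y, -z); pixel columns grow to the right and rows downward; lengths in m; the calibration is good to about 2 mm. A picture is of the moment at which its call begins. There is no depth.
A pose or a line that the arm cannot do raises env.Unreachable and nothing moves.
- env.close_job(): hands the job in, once; it reports no verdict.
Trained networks look in a picture, given as the dict that the camera call returned (one of the last four; its "shot" number tells which), for a name from the list of things; names that differ only in an ending like _2 or _b are one class to them, and where a whole thing is asked for, a point or a joint stands for the part that bears it (a point fixed in the world has none). Each returns a list of dicts, best first, with "score" (0 to 1); they miss things now and then, are a little off and sometimes report something else, mostly with a low value. They report only what shows in the picture. A call takes as long as a camera call. They do not tell look-alikes from the thing itself.
- env.search_frame(picture, thing): "xyz" ([x, y, z] in m, in world coordinates, good to about 4 mm: the middle of the surface that is visible of it).
- env.trace(picture, thing): "mask" (480x640 bool, what is visible of it).
The state is a dict: "clock": time; "joint_positions": joint angles; "qvel": joint speeds; "joint_torque": joint torques, N m; "position": TCP position; "tool_rot": TCP orientation; "force": force on the tool from outside, world axes, zero at the start; "wrist_torque": the same for the moment, N m; "opening": opening from 0.0 (shut) to 1.0 (fully open).
Only numpy, scipy, OpenCV 4.12 (cv2) and the standard library are available. Lean on these libraries where they do the work, as an engineer would, in place of code of your own. Each camera call takes 0.05 s, during which the arm holds its last target. There are 200 camera calls.

## Task

Pick up the colour-chart plate standing on the lab bench by its blue tab and hang it by its window on the springy hook of the telescopic stand, with the coloured squares facing outward, away from the stand's post. The hook may be set at any height, so find it by eye or by a light touch; push only gently on the stand, let the hook take the plate's weight before you open the gripper, and leave the bottle, tube rack and bowl where they are.

Things in the scene. Friction and masses are not known exactly. Their poses are not given: they have to be found in the camera images.
- chart: Rigid colour-chart plate, 0.12-0.25 kg, standing on its foot. Origin: centre of the foot's underside; z up; +x out of the MARKED face (12 coloured squares; foot's top is yellow on that side), -x out of the plain grey back; y along its width. White panel 80 mm wide (y), 6 mm thick, up to 122 mm height. Foot bar 30 mm deep (x), 80 mm wide, 14 mm high.
- chart_tab (a point): Grip point, 138 mm above the chart's origin, in the blue tab on top of the panel: 12 mm thick (x), 36 mm wide (y), 121 to 153 mm above the origin. Pinch it from above across its thickness. Axes as the chart's.
- chart_hole (a point): Centre of the through window the chart hangs by: 24 mm wide (y), 26 mm high, from 84 to 110 mm above the chart's origin (centre 97). Axes as the chart's.
- chart_front (a point): A point in the air 60 mm out (+x) from the panel on the marked side at window height; it tells which way the marked face looks.
- stand: Fixed telescopic stand. Dark steel base 130 x 100 x 12 mm; aluminium tube 24 mm in diameter, top at 68 mm. Origin: under the base on the tube's axis; z up; the hook points along +x = outward. A steel mast in the tube carries the hook, a springy round wire (8 mm diameter) in the plane y = 0. The mast is clamped at an unknown height; nothing of the stand rises above the hook's tip.
- stand_valley (a point): NOT the real hook: a fixed point, 62 mm out and 180 mm up from the stand's origin (its axes), the mid-range place of the upper surface of the hook's valley. The real one is anywhere up to 30 mm above or below (150 to 210 mm up); no reading tells. With the chart hung, the window's top edge rests in the valley, its centre 13 mm below the valley's upper surface.
- stand_tip (a point): Fixed point, like stand_valley mid-range only: foremost end of the hook's tip, 87 mm out, 8 mm above the valley surface. Wire from the post: level 12-45 mm out, dips 6 mm to a flat valley 56-68 mm out, slants up to the tip; tip's top 10 mm above, valley's underside 8 mm below its upper surface. Gives about 1 mm per 2.5 N down in the valley, 1 mm per 1.5 N at the tip towards the post; springs back.
- dropper_bottle: Bystander: white bottle, blue cap, 42 mm diameter, 85 mm high; origin under its centre.
- tube_rack: Bystander: orange tube rack 90 x 50 mm with short tubes, 48 mm high; origin under its centre, long side along its x.
- bowl: Bystander: steel bowl, 84 mm diameter, 40 mm high; origin under its centre.
Mind the look-alikes: they are no part of the job. Of the things that look like the stand, the middle-sized one is meant.

How it is judged:
By the outcome, as a careful person would: the job done as asked, in the order asked, and still so for the second after the job is handed in, with the robot touching nothing.
It also fails if it takes over 64 s, if anything falls off the work surface, if the arm or the gripper's body presses on something with over 40 N, if the wrist force passes 120 N, or if a joint passes its speed limit or range.

## Working session

There is one attempt and no reset: what is moved stays moved. The work goes in short steps, each a Python script; the robot and the scene stay as the last script left them, time stands still between calls to the robot, and variables do not carry over. Pictures are saved under pics/ and viewed, about 8 in all and at most 12, crops included, and the job is handed in when it is done.

```bash
mkdir -p pics; cat > h.py <<'E'
import numpy as np, cv2
from scipy.spatial.transform import Rotation as R
from workcell import env
def Rm(o): return R.from_euler('xyz',o,degrees=True).as_matrix()
def proj(f,p):
    q=Rm(f["orientation"]).T@(np.array(p)-f["position"]) if np.size(f["orientation"])==3 else np.array(f["orientation"]).T@(np.array(p)-f["position"])
    return f["cx"]+f["fx"]*q[0]/-q[2], f["cy"]+f["fy"]*-q[1]/-q[2]
def ray(f,u,v):
    M=Rm(f["orientation"])
    d=M@np.array([(u-f["cx"])/f["fx"],-(v-f["cy"])/f["fy"],-1.]); return np.array(f["position"]),d
def onz(f,u,v,z):
    p,d=ray(f,u,v); return p+d*(z-p[2])/d[2]
E
python3 - <<'E'
from h import *
print(env.read_state())
for n in ("scene","top"):
    f=env.grab_frame(n); cv2.imwrite(f"pics/{n}0.png",f["image"])
    print(n,{k:v for k,v in f.items() if k!="image"})
    for t in ("chart","chart_tab","chart_hole","stand","dropper_bottle","tube_rack","bowl"):
        r=env.search_frame(f,t); print(t,[(np.round(d["xyz"],3).tolist(),round(d["score"],2),np.round(proj(f,d["xyz"])).tolist()) for d in r])
E
```

```text
{'clock': 0.0, 'joint_positions': array([-6.06421531e+01,  2.20901124e+01,  3.76802013e-01, -2.99767417e-02,
       -6.84132384e+01, -1.48167809e+01]), 'qvel': array([ 0.03767155, -0.02506103, -0.02214369, -0.02937396,  0.06002141,
        0.12877528]), 'joint_torque': array([-4.37283888e-04, -3.90665066e+01,  1.87400472e+01,  4.21997800e+00,
        1.08925844e-02, -2.03094510e-04]), 'position': array([ 0.15677626, -0.60435586,  0.22144358]), 'tool_rot': array([-8.98705346e+01,  5.43907941e-03,  1.45300127e+01]), 'force': array([ 0.13455587,  0.26905731, -0.28512291]), 'wrist_torque': array([ 0.01606823, -0.01940656,  0.00688147]), 'opening': 1.0001938899239071}
scene {'fx': 561.0583333743995, 'fy': 561.0583333743995, 'cx': 326.25024937010573, 'cy': 239.40218718092527, 'position': array([ 1.25567219, -0.02116836,  1.19364903]), 'orientation': array([34.28223961, -0.63526575, 83.34094758]), 'shot': 1}
chart [([0.538, -0.176, 0.065], 0.9, [220.0, 265.0])]
chart_tab [([0.534, -0.178, 0.064], 0.65, [219.0, 264.0])]
chart_hole [([0.532, -0.179, 0.062], 0.96, [219.0, 264.0])]
stand [([0.7
[... 430 characters left out ...]
'fy': 622.6526473760147, 'cx': 311.1670971789704, 'cy': 260.1421621717976, 'position': array([0.21058425, 0.04935729, 1.59655742]), 'orientation': array([ 12.94792865,  -0.18817937, -84.53419011]), 'shot': 2}
chart [([0.52, -0.177, 0.071], 0.96, [411.0, 285.0])]
chart_tab [([0.521, -0.179, 0.069], 0.7, [412.0, 285.0])]
chart_hole [([0.519, -0.178, 0.066], 0.87, [411.0, 286.0])]
stand [([0.762, 0.214, 0.017], 0.91, [267.0, 187.0]), ([0.426, 0.192, 0.01], 0.68, [262.0, 312.0]), ([0.31, 0.346, 0.008], 0.58, [196.0, 352.0])]
dropper_bottle [([0.433, -0.02, 0.053], 0.5, [346.0, 315.0])]
tube_rack [([0.618, -0.045, 0.027], 0.61, [360.0, 247.0])]
bowl [([0.512, 0.417, 0.019], 0.69, [179.0, 270.0])]
```

```bash
python3 - <<'E'
import cv2,numpy as np
a=cv2.imread("pics/scene0.png"); b=cv2.imread("pics/top0.png")
cv2.imwrite("pics/v1.png",cv2.resize(a[150:450,160:560],None,fx=2,fy=2,interpolation=cv2.INTER_CUBIC))
cv2.imwrite("pics/v2.png",cv2.resize(b[140:400,140:480],None,fx=2.3,fy=2.3,interpolation=cv2.INTER_CUBIC))
E
```

```text
(no output)
```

View pics/v1.png

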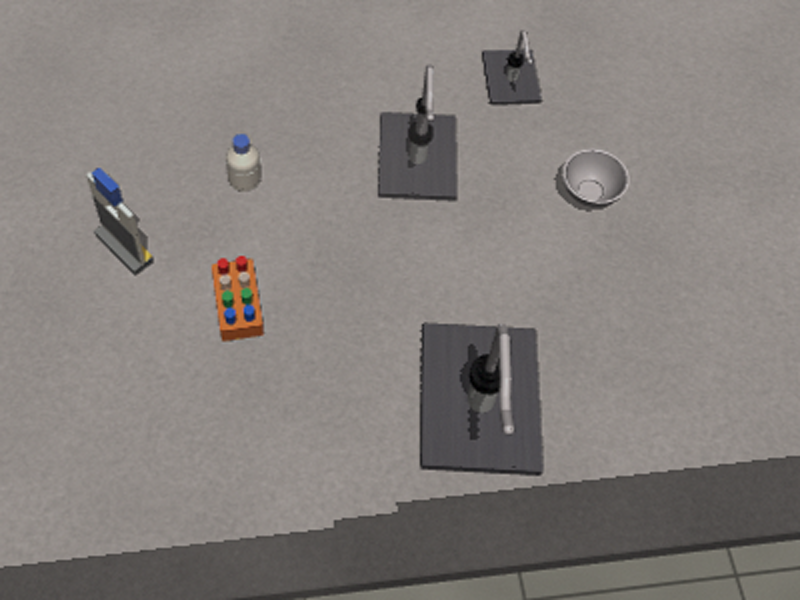

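View pics/v2.png

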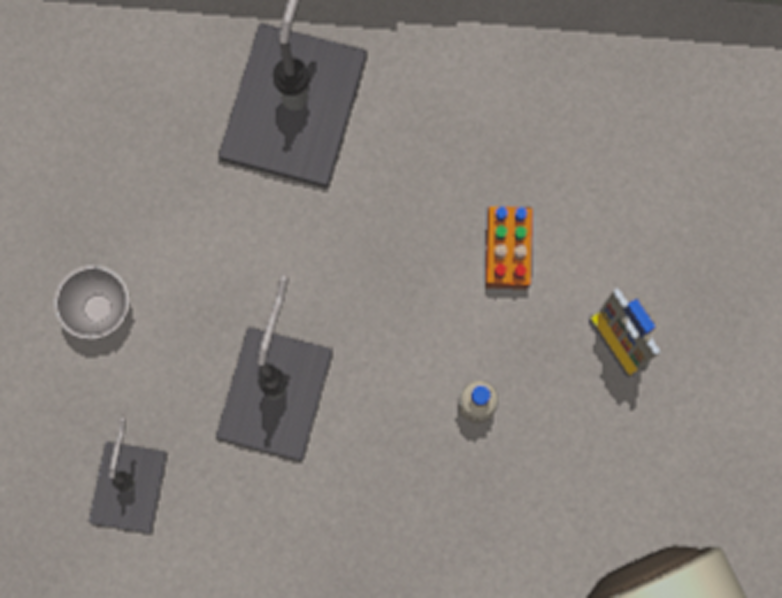

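The middle-sized stand is the one at v1 (418,155) / v2 (275,395), size between the large one at v1 (480,395) and the small one at v1 (512,75). The chart is at v1 (120,222), with its yellow (marked) side towards −x/+y. Next I'll fit poses from the masks in both views.

```bash
cat >> h.py <<'E'
from scipy.optimize import minimize
def box(x0,x1,y0,y1,z0,z1): return np.array([[x,y,z] for x in(x0,x1) for y in(y0,y1) for z in(z0,z1)])
def cyl(r,z0,z1): 
    a=np.arange(0,6.28,.4); return np.array([[r*np.cos(t),r*np.sin(t),z] for t in a for z in(z0,z1)])
CH=[box(-.015,.015,-.04,.04,0,.014),box(-.003,.003,-.04,-.012,.014,.122),box(-.003,.003,.012,.04,.014,.122),box(-.003,.003,-.04,.04,.014,.084),box(-.003,.003,-.04,.04,.110,.122),box(-.006,.006,-.018,.018,.121,.153)]
def seg(a,b,w=.004): return np.vstack([box(p[0]-w*.8,p[0]+w*.8,-w,w,p[1]-w*.8,p[1]+w*.8) for p in(a,b)])
def STm(h): # h valley upper surface height
    c=h-.004
    return [box(-.065,.065,-.05,.05,0,.012),cyl(.012,.012,.068),cyl(.008,.068,c+.006),seg((0,c+.006),(.045,c+.006)),seg((.045,c+.006),(.056,c)),seg((.056,c),(.068,c)),seg((.068,c),(.084,c+.006))]
def projn(f,P):
    q=(P-f["position"])@Rm(f["orientation"])
    return np.c_[f["cx"]+f["fx"]*q[:,0]/-q[:,2], f["cy"]+f["fy"]*q[:,1]/q[:,2]]
def sil(f,parts,x,y,yaw):
    T=Rm([0,0,yaw]); m=np.zeros((480,640),np.uint8)
    for P in parts:
        u=projn(f,P@T.T+[x,y,0]); u=cv2.convexHull(np.float32(u)).reshape(-1,2)
        u=np.clip(u,-3000,3000)
        cv2.fillConvexPoly(m,np.int32(np.round((u)*16)),255,cv2.LINE_AA,4)
    return m/255.
def fit(fs,ms,model,p0,step):
    def cost(p): return sum(np.abs(sil(f,model(p),*p[:3])-m).sum()/np.sqrt(m.sum()) for f,m in zip(fs,ms))
    s=np.array([p0]+[np.array(p0)+np.eye(len(p0))[i]*step[i] for i in range(len(p0))])
    best=None
    for k in range(3):
        r=minimize(cost,s[0],method="Nelder-Mead",options=dict(initial_simplex=s,xatol=1e-4,fatol=1e-3,maxiter=300))
        s=np.array([r.x]+[r.x+np.eye(len(p0))[i]*step[i]*(-.5)**(k+1) for i in range(len(p0))])
    return r.x,r.fun
E
python3 - <<'E'
from h import *
fs=[];mc=[];ms=[]
for n in ("scene","top"):
    f=env.grab_frame(n); fs.append(f)
    c=[d for d in env.trace(f,"chart")]; print("chart",[(round(d["score"],2),d["mask"].sum()) for d in c])
    mc.append(c[0]["mask"].astype(float))
    s=env.trace(f,"stand"); 
    uv=np.array(proj(f,[.43,.19,.01]))
    L=[(round(d["score"],2),int(d["mask"].sum()),np.argwhere(d["mask"]).mean(0)[::-1]) for d in s]; print(L,uv)
    i=np.argmin([np.hypot(*(l[2]-uv)) for l in L]); ms.append(s[i]["mask"].astype(float))
np.savez("m0.npz",mc=mc,ms=ms)
import pickle; pickle.dump(fs,open("f0.pkl","wb"))
for y0 in (130,150,170):
    print("chart",fit(fs,mc,lambda p:CH,[.53,-.178,y0],[.01,.01,8]))
for h in (.16,.2):
  print("stand",fit(fs,ms,lambda p:STm(p[3]),[.43,.192,-8,h],[.01,.01,6,.015]))
E
```

```text
chart [(0.71, np.int64(1799)), (0.61, np.int64(810))]
[(0.73, 1723, array([369.12246082, 225.93673825])), (0.73, 754, array([415.70026525, 187.14058355])), (0.58, 4424, array([399.8528481 , 349.84425859]))] [365.15266409 227.64811794]
chart [(0.73, np.int64(684))]
[(0.98, 3271, array([267.42066646, 182.73524916])), (0.8, 2132, array([259.38086304, 309.1782364 ])), (0.67, 1101, array([195.34877384, 351.00817439])), (0.58, 646, array([361.26160991, 247.73374613]))] [262.72192908 310.6016832 ]
chart (array([  0.52600024,  -0.18137927, 114.02157519]), np.float64(65.04484320055283))
chart (array([  0.52601677,  -0.18109581, 113.82356085]), np.float64(65.04900487944549))
chart (array([  0.52599249,  -0.18174956, 114.00883765]), np.float64(65.03690479115276))
stand (array([ 0.42832343,  0.19943074, -8.36095024,  0.17128824]), np.float64(9.710898440481099))
stand (array([ 0.42823108,  0.19945611, -8.45800189,  0.17319863]), np.float64(9.761343630451169))
```

```bash
python3 - <<'E'
from h import *
import pickle
f=env.grab_frame("scene"); fs=pickle.load(open("f0.pkl","rb")); z=np.load("m0.npz")
c=env.trace(f,"chart"); C=[(np.argwhere(d["mask"]).mean(0)[::-1],d["mask"].sum()) for d in c]; print(C)
i=np.argmin([np.hypot(*(a-[220,262])) for a,_ in C]); m=[c[i]["mask"].astype(float),z["mc"][1]]
for y0 in (110,140,160):
    r=fit(fs,m,lambda p:CH,[.53,-.178,y0],[.01,.01,8]); print(r)
x=r[0]
v=[]
for f,p,q in zip(fs,[(180,170),(330,140)],[(370,230),(262,305)]):
    im=f["image"].copy()
    a=cv2.resize(im,None,fx=4,fy=4,interpolation=cv2.INTER_CUBIC)
    for parts,pose in((CH,x),(STm(.172),(.4283,.1994,-8.4))):
        T=Rm([0,0,pose[2]])
        for P in parts:
            u=projn(f,P@T.T+[pose[0],pose[1],0]); h=cv2.convexHull(np.float32(u*4+1.5)); cv2.polylines(a,[np.int32(h)],True,(0,255,0),1)
    for c in (projn(f,np.array([[x[0],x[1],.07]]))[0],projn(f,np.array([[.45,.195,.08]]))[0]):
        c=np.clip(np.int32(c*4),200,10000); v.append(a[c[1]-150:c[1]+150,c[0]-200:c[0]+200])
cv2.imwrite("pics/v3.png",np.vstack([np.hstack(v[:2]),np.hstack(v[2:])]))
E
```

```text
[(array([218.49868766, 261.1312336 ]), np.int64(762))]
(array([  0.52459632,  -0.1808438 , 123.21545419]), np.float64(7.431337983683282))
(array([  0.52466914,  -0.1809757 , 123.41156609]), np.float64(7.428518577698931))
(array([  0.52467601,  -0.18091777, 123.55680742]), np.float64(7.46691373714647))
```

View pics/v3.png

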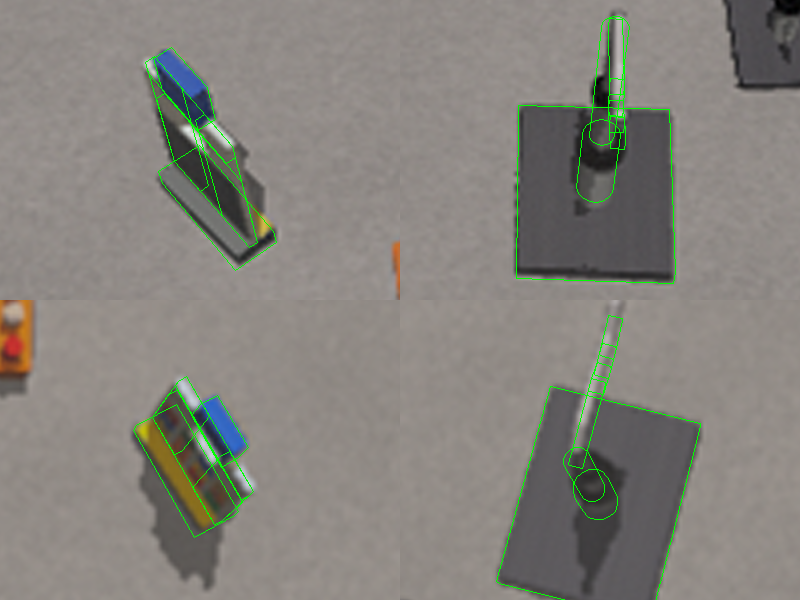

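The chart fits well, but the stand's post isn't centred on its base and the hook stands higher than my model. I'll refit with the base offset free, then take wrist views of the hook.

```bash
cat >> h.py <<'E'
def ST6(p):
    m=STm(p[3]); m[0]=m[0]+[p[4],p[5],0]; return m
E
python3 - <<'E'
from h import *
import pickle
fs=pickle.load(open("f0.pkl","rb")); z=np.load("m0.npz")
for h in (.165,.195):
  print("stand",fit(fs,list(z["ms"]),ST6,[.43,.199,-8.4,h,-.005,0],[.01,.01,4,.015,-.015,.008]))
s=env.read_state(); print(s["clock"])
# look at stand from in front of the hook tip, tool tilted
f=env.grab_frame("wrist"); print(s["position"],s["tool_rot"],f["position"],f["orientation"],f["fx"])
M=Rm(s["tool_rot"]); print("cam in tool",M.T@(f["position"]-s["position"]),"look in tool",M.T@(-Rm(f["orientation"])[:,2]))
for pit in (0,20,30,45):
  for yw in (-8.4,81.6,171.6,-98.4): 
    o=(R.from_euler('z',yw,degrees=True)*R.from_euler('x',-90+pit,degrees=True)).as_euler('xyz',degrees=True)
    print(pit,yw,[env.inverse_kinematics(p,o) is not None for p in ([.49,.06,.30],[.49,.0,.25],[.49,.34,.3],[.62,.18,.3])])
E
```

```text
stand (array([ 4.32564038e-01,  2.00074346e-01, -8.47612647e+00,  1.71553724e-01,
       -4.18864304e-03, -1.71157100e-03]), np.float64(9.24141262791163))
stand (array([ 4.36895573e-01,  1.99742946e-01, -8.74606646e+00,  1.73265336e-01,
       -8.72775207e-03, -2.11189084e-03]), np.float64(9.275664253995451))
1.2
[ 0.15692073 -0.60494772  0.22254431] [-8.99995371e+01 -1.46759861e-03  1.45387663e+01] [ 0.08221804 -0.62389748  0.38452496] [-1.63168694e+01  3.76000617e-02  1.04511084e+02] 353.1685019943521
cam in tool [-0.07706346 -0.16198262  0.00041135] look in tool [ 2.80924369e-01  9.59729598e-01 -7.73305217e-04]
0 -8.4 [True, True, True, True]
0 81.6 [True, True, True, True]
0 171.6 [True, True, True, True]
0 -98.4 [True, True, True, True]
20 -8.4 [True, True, True, True]
20 81.6 [True, True, True, True]
20 171.6 [True, True, True, True]
20 -98.4 [True, True, True, True]
30 -8.4 [True, True, True, True]
30 81.6 [True, True, True, True]
30 171.6 [True, True, True, True]
30 -98.4 [True, True, True, True]
45 -8.4 [True, True, True, True]
45 81.6 [True, True, True, True]
45 171.6 [True, True, True, True]
45 -98.4 [True, False, True, True]
```

```bash
cat >> h.py <<'E'
def campose(target,az,el,dist,sgn):
    """TCP pose for wrist camera at target + dist*(dir az,el) looking at target"""
    a,e=np.radians(az),np.radians(el)
    b=np.array([np.cos(a)*np.cos(e),np.sin(a)*np.cos(e),np.sin(e)]); d=-b
    w=sgn*np.array([-np.sin(a),np.cos(a),0]); t=np.radians(16.316)
    # d = sin t * X + cos t * Y, Z=w ; X = Y x Z
    n=np.cross(d,w)  # dir of X when Y~d
    Y=np.cos(t)*d-np.sin(t)*n; X=np.cross(Y,w)
    M=np.c_[X,Y,w]; cam=np.array(target)+dist*b
    return cam-M@[-.07706,-.16198,.0004], R.from_matrix(M).as_euler('xyz',degrees=True)
E
python3 - <<'E'
from h import *
import pickle
T=[.487,.192,.15]
for az,el,sg in ((-98,35,1),(-98,35,-1),(-60,40,1),(-60,40,-1)):
    p,o=campose(T,az,el,.34,sg); q=env.inverse_kinematics(p,o); print(az,el,sg,np.round(p,3),None if q is None else np.round(q))
E
```

```text
-98 35 1 [0.466 0.044 0.22 ] [ -22.   23.  -11.  -67.  -91. -143.]
-98 35 -1 [0.471 0.076 0.267] [  1.   7.  -9. -40. -72.   3.]
-60 40 1 [0.558 0.068 0.233] [  -6.   38.   21.  -53. -114. -147.]
-60 40 -1 [0.541 0.1   0.277] [  8.  22.  12. -31. -93.  23.]
```

```bash
python3 - <<'E'
from h import *
import pickle
T=[.487,.192,.15]; F=[]; Mk=[]
for az,el,sg in ((-98,35,-1),(-60,40,-1)):
    p,o=campose(T,az,el,.34,sg); env.goto(p,o); env.dwell(.3)
    f=env.grab_frame("wrist"); F.append(f); 
    s=env.trace(f,"stand"); print([(round(d["score"],2),int(d["mask"].sum()),np.round(np.argwhere(d["mask"]).mean(0)[::-1])) for d in s]); 
    uv=np.array(proj(f,[.45,.195,.06]))
    s.sort(key=lambda d:np.hypot(*(np.argwhere(d["mask"]).mean(0)[::-1]-uv))); Mk.append(s[0]["mask"].astype(float))
print(env.read_state()["clock"])
pickle.dump((F,Mk),open("w.pkl","wb"))
fs=pickle.load(open("f0.pkl","rb")); z=np.load("m0.npz")
r=fit(F,Mk,ST6,[.433,.2,-8.5,.172,-.005,-.002],[.01,.01,4,.015,-.015,.008]); print("wrist",r)
r2=fit(fs+F,list(z["ms"])+Mk,ST6,list(r[0]),[.01,.01,4,.015,-.015,.008]); print("all",r2)
v=[]
for f,m in zip(F,Mk):
    a=cv2.resize(f["image"],None,fx=2,fy=2,interpolation=cv2.INTER_CUBIC)
    p=r2[0]; Tm=Rm([0,0,p[2]])
    for P in ST6(p):
        u=projn(f,P@Tm.T+[p[0],p[1],0]); cv2.polylines(a,[np.int32(cv2.convexHull(np.float32(u*2+.5)))],True,(0,255,0),1)
    c,_=cv2.findContours(cv2.resize(m,None,fx=2,fy=2,interpolation=0).astype(np.uint8),cv2.RETR_EXTERNAL,cv2.CHAIN_APPROX_NONE); cv2.drawContours(a,c,-1,(0,0,255),1)
    c=np.int32(projn(f,np.array([[.46,.195,.1]]))[0]*2); c=np.clip(c,[200,300],[1080,660]); v.append(a[c[1]-300:c[1]+300,c[0]-200:c[0]+200])
cv2.imwrite("pics/v4.png",np.hstack(v))
E
```

```text
[(0.96, 12513, array([101., 187.])), (0.94, 2501, array([446., 221.])), (0.71, 10292, array([361., 164.]))]
[(0.86, 1457, array([356., 269.])), (0.78, 16978, array([74., 64.])), (0.7, 8263, array([346., 192.]))]
5.1167
wrist (array([ 4.32956380e-01,  2.02773636e-01, -9.16218341e+00,  1.94280899e-01,
       -4.35806395e-03, -1.65766405e-03]), np.float64(30.25130919552784))
all (array([ 4.33438671e-01,  2.00662475e-01, -9.94522132e+00,  1.95850021e-01,
       -4.91411569e-03, -5.98847544e-04]), np.float64(42.720605896850984))
```

View pics/v4.png

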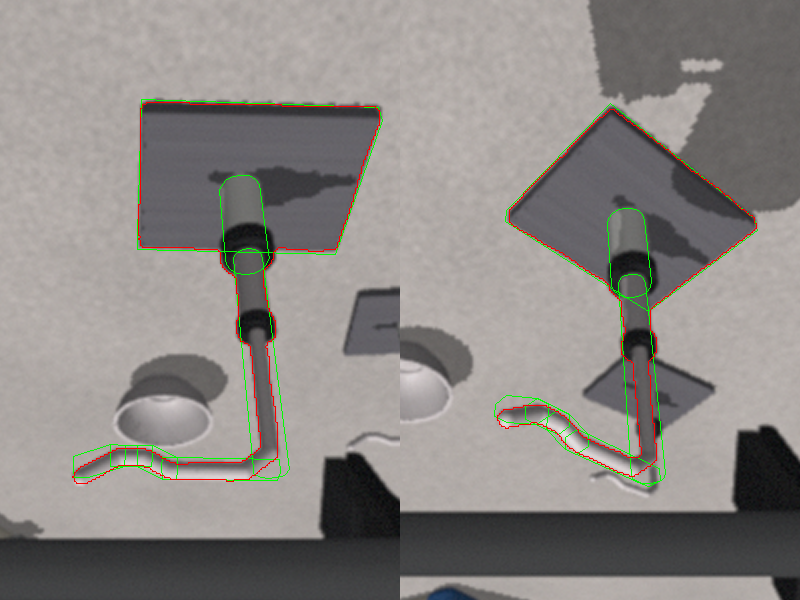

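```bash
cat >> h.py <<'E'
_s=R.random(60,random_state=0).as_matrix()[:,:,0]*.004
def sg2(a,b): return np.vstack([_s+[p[0],0,p[1]] for p in(a,b)])
def STm(h):
    c=h-.004; k=c-.06
    return [box(-.065,.065,-.05,.05,0,.012),cyl(.012,.012,.058),cyl(.0155,.056,.068),cyl(.0085,.068,k),cyl(.011,k-.006,k+.006),cyl(.005,k,c),sg2((0,c-.002),(.012,c+.006)),sg2((.012,c+.006),(.045,c+.006)),sg2((.045,c+.006),(.056,c)),sg2((.056,c),(.068,c)),sg2((.068,c),(.083,c+.010))]
E
python3 - <<'E'
from h import *
import pickle
F,Mk=pickle.load(open("w.pkl","rb"))
fs=pickle.load(open("f0.pkl","rb")); z=np.load("m0.npz")
for F_,M_,n in ((F,Mk,"w"),(F[:1],Mk[:1],"w0"),(F[1:],Mk[1:],"w1"),(fs,list(z["ms"]),"st"),(fs+F,list(z["ms"])+Mk,"all")):
    r=fit(F_,M_,ST6,[.433,.2,-9,.185,-.005,-.001],[.01,.01,4,.015,-.015,.008]); print(n,np.round(r[0],4),round(r[1],2))
v=[]
p=r[0]; Tm=Rm([0,0,p[2]])
for f,m in zip(F,Mk):
    a=cv2.resize(f["image"],None,fx=2,fy=2,interpolation=cv2.INTER_CUBIC)
    for P in ST6(p):
        u=projn(f,P@Tm.T+[p[0],p[1],0]); cv2.polylines(a,[np.int32(cv2.convexHull(np.float32(u*2+.5)))],True,(0,255,0),1)
    c=np.int32(projn(f,np.array([[.46,.195,.1]]))[0]*2); c=np.clip(c,[200,300],[1080,660]); v.append(a[c[1]-300:c[1]+300,c[0]-200:c[0]+200])
cv2.imwrite("pics/v5.png",np.hstack(v))
E
```

```text
w [ 4.3360e-01  1.9990e-01 -9.2837e+00  1.9620e-01 -5.3000e-03  1.0000e-03] 19.02
w0 [ 4.3380e-01  2.0220e-01 -9.2438e+00  1.9500e-01 -4.5000e-03 -1.2000e-03] 9.91
w1 [ 4.3170e-01  2.0320e-01 -9.1678e+00  1.9350e-01 -3.6000e-03 -1.8000e-03] 9.11
st [ 4.3270e-01  2.0060e-01 -9.4716e+00  1.7890e-01 -3.6000e-03 -2.0000e-03] 8.56
all [ 4.338e-01  1.998e-01 -1.002e+01  1.967e-01 -5.500e-03  1.000e-04] 29.99
```

View pics/v5.png

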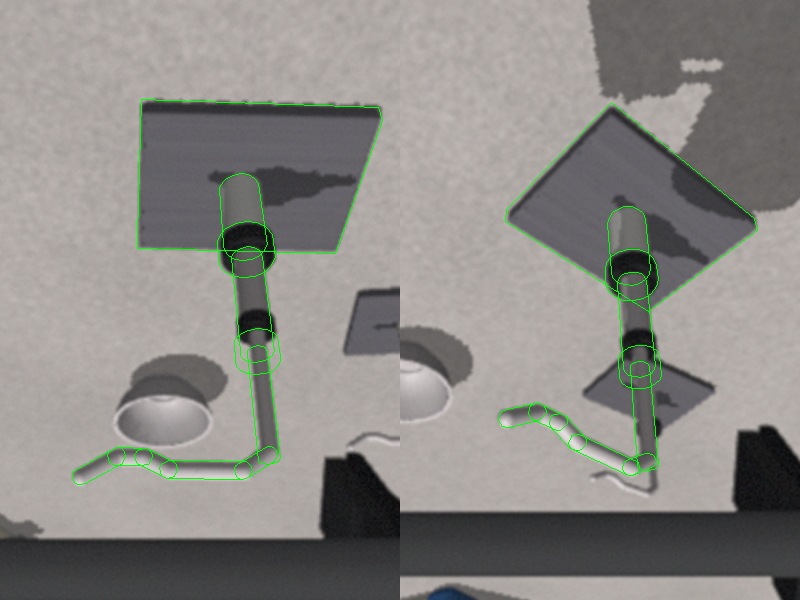

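```bash
python3 - <<'E'
from h import *
import pickle
x,y,yw=.5247,-.1809,123.4
for o in ([-90,0,yw-90],[-90,0,yw-90+180]):
    q=env.inverse_kinematics([x,y,.25],o); print(o,np.round(q,1))
o=[-90,0,yw+90-360]
q=np.array(env.inverse_kinematics([x,y,.25],o))
env.set_joints(q); env.dwell(.3)
f=env.grab_frame("wrist"); cv2.imwrite("pics/w_pre.png",f["image"])
c=env.trace(f,"chart"); print([(round(d["score"],2),int(d["mask"].sum()),np.round(np.argwhere(d["mask"]).mean(0)[::-1])) for d in c])
m=c[0]["mask"].astype(float)
for y0 in (118,128): r=fit([f],[m],lambda p:CH,[x,y,y0],[.008,.008,6]); print(r)
a=cv2.resize(f["image"],(800,600),interpolation=cv2.INTER_CUBIC); p=r[0]; T=Rm([0,0,p[2]])
for P in CH: cv2.polylines(a,[np.int32(cv2.convexHull(np.float32(projn(f,P@T.T+[p[0],p[1],0])*1.25)))],True,(0,255,0),1)
cv2.imwrite("pics/v6.png",a); s=env.read_state(); print(s["clock"],s["position"],s["tool_rot"])
E
```

```text
[-90, 0, 33.400000000000006] [ -2.3  14.1  -7.    0.  -68.9 -54.3]
[-90, 0, 213.4] [ -2.3  14.1  -7.    0.  -68.9 125.7]
[(0.85, 2294, array([313., 218.])), (0.53, 1974, array([13., 85.]))]
(array([  0.52532406,  -0.17932906, 127.87911502]), np.float64(3.9140588435566954))
(array([  0.52500538,  -0.17958865, 128.02282403]), np.float64(3.8958002224765935))
7.0833 [ 0.52477926 -0.18080349  0.24994853] [-9.00043254e+01 -2.54461728e-03 -1.46596454e+02]
```

View pics/v6.png

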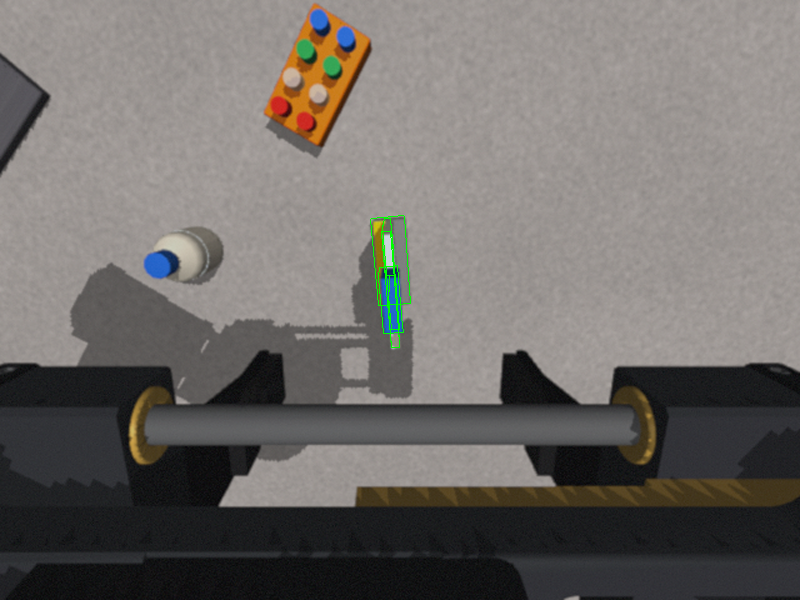

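```bash
python3 - <<'E'
from h import *
x,y=.5251,-.1797; o=[-90,0,-142.5]
env.move_straight([x,y,.25],o)
print(env.move_straight([x,y,.125],None,.12,force_limit=8))
env.dwell(.2); s=env.read_state(); print(s["position"],s["force"])
env.gripper_to(0.0,40); env.dwell(.2); g=env.read_state(); print(g["opening"]*87,g["position"],g["force"])
env.move_straight([x,y,.27],None,.12); env.dwell(.3)
s=env.read_state(); print(s["opening"]*87,s["force"],s["clock"],np.round(s["joint_positions"]))
V=Rm([0,0,-9.3]); S=np.array([.4335,.2005,0])
for r in (.125,.062): print([np.round(env.inverse_kinematics(S+V@[r,0,z],[-90,0,80.7])) for z in (.27,.2245,.205)])
f=env.grab_frame("wrist"); cv2.imwrite("pics/w_grip.png",f["image"])
f=env.grab_frame("scene"); cv2.imwrite("pics/s_grip.png",f["image"])
cv2.imwrite("pics/v7.png",np.hstack([cv2.imread("pics/w_grip.png")[150:480,150:550],cv2.resize(f["image"][160:325,130:330],None,fx=2,fy=2)]))
E
```

```text
False
[ 0.52544465 -0.17972984  0.12569183] [-0.28598281 -0.81374666 -0.26079847]
11.542058685941297 [ 0.52513564 -0.17968965  0.12499927] [-0.33858538 -0.09357872  0.01157764]
11.735951494119124 [ 0.37417726  0.9610569  -1.70017424] 11.775 [ -2.  13.  -5.  -0. -72. 130.]
[array([ 34.,  17.,  -1.,   0., -73., -43.]), array([ 34.,  18.,  -5.,   0., -67., -43.]), array([ 34.,  19.,  -7.,   0., -64., -43.])]
[array([ 39.,  11.,  -8.,   0., -71., -48.]), array([ 39.,  13., -13.,   0., -65., -48.]), array([ 39.,  14., -14.,   0., -62., -48.])]
```

View pics/v7.png

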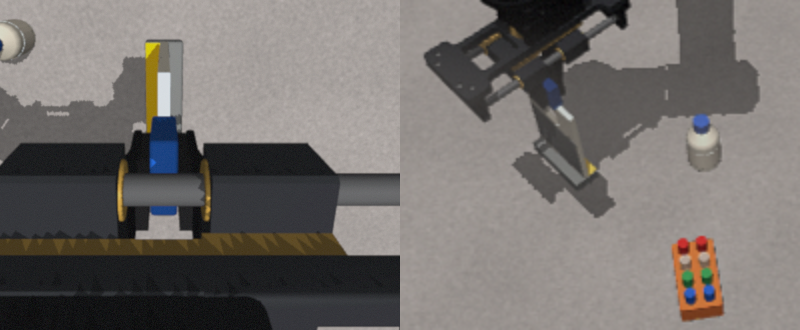

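```bash
cat >> h.py <<'E'
V=Rm([0,0,-9.3]); S=np.array([.4335,.2005,0]); OH=[-90,0,80.7]
def at(r,z,dy=0): return S+V@[r,dy,z]
E
python3 - <<'E'
from h import *
env.goto(at(.18,.27),OH); env.move_straight(at(.13,.2245),None,.12); env.dwell(.3)
s=env.read_state(); print(s["clock"],s["position"],at(.13,.2245),s["force"],s["opening"]*87)
v=[]
for n,(cx,cy) in (("scene",(385,230)),("top",(250,290)),("wrist",(320,240))):
    f=env.grab_frame(n); cv2.imwrite(f"pics/{n}_app.png",f["image"])
    if n!="wrist":
        c=env.trace(f,"chart"); print(n,[(round(d["score"],2),int(d["mask"].sum()),np.round(np.argwhere(d["mask"]).mean(0)[::-1])) for d in c])
        v.append(cv2.resize(f["image"][cy-75:cy+75,cx-100:cx+100],None,fx=2,fy=2,interpolation=cv2.INTER_CUBIC))
    else: v.append(f["image"][:300,120:520])
v.append(v[2]*0)
cv2.imwrite("pics/v8.png",np.vstack([np.hstack(v[:2]),np.hstack(v[2:])]))
E
```

```text
15.3917 [0.56220288 0.1794562  0.22470931] [0.56179124 0.1794915  0.2245    ] [-0.0714938   0.14150293 -1.50736287] 11.430222351157958
scene [(0.87, 907, array([372., 244.]))]
top [(0.74, 245, array([274., 253.]))]
```

View pics/v8.png

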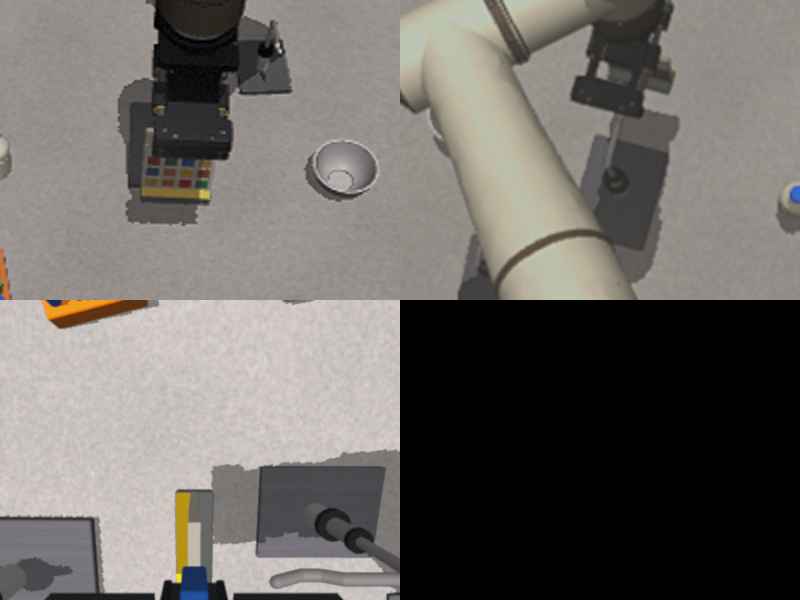

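Marked squares face outward, and the hook tip is at wrist pixel (395,278), in line with the tab. I'll check that pixel against the model and insert under a force limit.

```bash
python3 - <<'E'
from h import *
f=env.grab_frame("wrist")
print("pred tip",proj(f,at(.087,.2015)),"valley",proj(f,at(.062,.1915)),"origin tube top",proj(f,at(0,.068)))
hit=env.move_straight(at(.063,.2245),None,.05,force_limit=2.5); env.dwell(.2)
s=env.read_state(); print(hit,s["clock"],V.T@(s["position"]-S),V.T@s["force"])
cv2.imwrite("pics/v9.png",np.hstack([env.grab_frame("wrist")["image"][:300,120:520],cv2.resize(env.grab_frame("scene")["image"][155:305,285:485],None,fx=2,fy=2)]))
E
```

```text
pred tip (np.float64(389.80947789807794), np.float64(282.192628426947)) valley (np.float64(428.6700466680834), np.float64(275.66973117515107)) origin tube top (np.float64(454.0750510813814), np.float64(226.7016193724581))
False 17.3833 [ 6.31586967e-02 -4.18051584e-05  2.24396864e-01] [ 0.12116759 -0.25938108 -2.19348175]
```

View pics/v9.png

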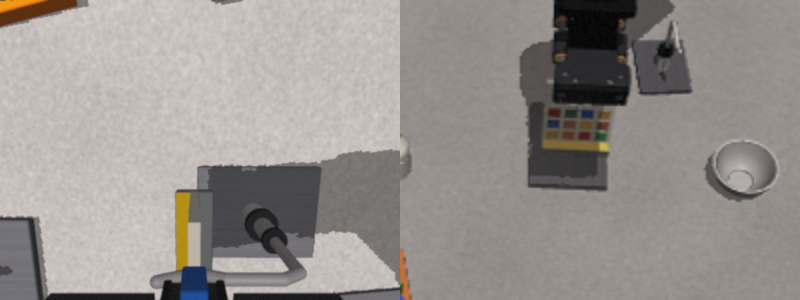

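The tip shows in front of the plate (v9 155,280) and there was no contact force, so the hook is through the window. Lowering gently.

```bash
python3 - <<'E'
from h import *
hit=env.move_straight(at(.063,.198),None,.02,force_limit=2.8); env.dwell(.3)
F=[]
for _ in range(5): s=env.read_state(); F.append(V.T@s["force"]); env.dwell(.05)
print(hit,s["clock"],V.T@(s["position"]-S),np.mean(F,0),s["opening"]*87)
E
```

```text
True 18.75 [6.34233863e-02 9.51208426e-06 2.10756832e-01] [2.81233048 0.26048477 4.22156124] 11.665505147943042
```

Contact came at the predicted height, and the hook carries about 6 N, which is more than the weight. I'll back off until it carries just the plate, then check the lateral force.

```bash
python3 - <<'E'
from h import *
p=env.read_state()["position"]; z0=V.T.dot(p-S)[2]
for dr,z in ((.0634,.2118),(.0640,.2118),(.0640,.2125)):
    env.move_straight(at(dr,z),None,.02); env.dwell(.25)
    F=[]
    for _ in range(5): s=env.read_state(); F.append(V.T@s["force"]); env.dwell(.03)
    print(s["clock"],np.round(V.T@(s["position"]-S),4),np.mean(F,0),s["wrist_torque"])
    if np.mean(F,0)[2]<.7: break
E
```

```text
19.4333 [ 6.290e-02 -2.000e-04  2.113e-01] [0.48719266 0.45700707 1.29051296] [ 0.1736705  -0.13826483  0.08288975]
20.1 [ 6.390e-02 -2.000e-04  2.116e-01] [-0.49796243 -0.07458563 -0.49291642] [-0.05452035  0.18482362 -0.02208986]
```

```bash
python3 - <<'E'
from h import *
def st():
    F=[]
    for _ in range(5): s=env.read_state(); F.append(V.T@s["force"]); env.dwell(.03)
    print(round(s["clock"],2),np.round(V.T@(s["position"]-S),4),np.round(np.mean(F,0),2),round(s["opening"]*87,1)); return np.mean(F,0)
for z in (.2112,.2108):
    env.move_straight(at(.0637,z),None,.02); env.dwell(.25)
    if st()[2]>.3: break
env.gripper_to(.3); env.dwell(.6); st()
cv2.imwrite("pics/v10.png",np.hstack([env.grab_frame("wrist")["image"][:300,120:520],cv2.resize(env.grab_frame("scene")["image"][155:305,285:485],None,fx=2,fy=2)]))
E
```

```text
20.77 [0.0639 0.     0.2114] [ 1.32 -0.66  0.78] 12.0
22.13 [0.0637 0.     0.2112] [-0.3  -0.08  0.3 ] 26.4
```

View pics/v10.png

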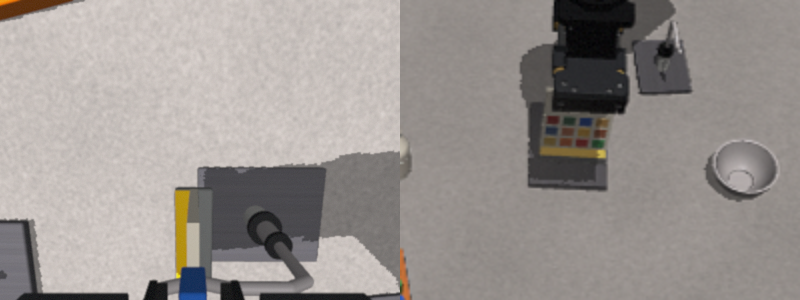

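The plate stays hanging with the jaws open. Retreating straight up, then checking.

```bash
python3 - <<'E'
from h import *
print(env.move_straight(at(.0637,.26),None,.06,force_limit=3))
env.move_straight(at(.0637,.36),None,.15)
T=at(.062,.12)
p,o=campose(T,-60,40,.38,-1); p[2]+=.0
print(np.round(p,3))
q=np.array(env.read_state()["joint_positions"]); q[0]-=45; env.set_joints(q); env.dwell(1.0)
f=env.grab_frame("scene"); t=env.grab_frame("top")
cv2.imwrite("pics/v11.png",np.hstack([cv2.resize(f["image"][155:305,285:485],None,fx=2,fy=2,interpolation=cv2.INTER_CUBIC),cv2.resize(t["image"][215:365,170:370],None,fx=2,fy=2,interpolation=cv2.INTER_CUBIC)]))
for n in ("chart","dropper_bottle","tube_rack","bowl"): print(n,[np.round(d["xyz"],3) for d in env.search_frame(f,n)][:2])
# compare with a model of the hung chart: origin height h-.110
h=.1975; c=at(.062,h-.110); P=np.vstack(CH)@V.T+c
c=env.trace(f,"chart"); m=c[0]["mask"]; u=projn(f,P); ys,xs=np.where(m); print("pred bbox",u.min(0),u.max(0),"mask",xs.min(),ys.min(),xs.max(),ys.max()); print(env.read_state()["clock"])
E
```

```text
False
[0.564 0.072 0.272]
chart [array([0.503, 0.192, 0.153])]
dropper_bottle [array([ 0.448, -0.025,  0.054])]
tube_rack [array([ 0.628, -0.05 ,  0.033])]
bowl [array([0.494, 0.416, 0.025])]
pred bbox [355.01817949 187.95505619] [393.8908463 236.5302251] mask 354 190 393 237
26.9083
```

View pics/v11.png

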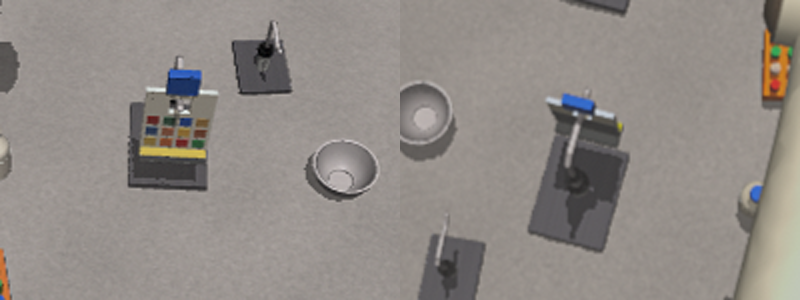

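The plate hangs on the hook with the wire through the window and the squares outward. Its outline matches the prediction, the bystanders haven't moved, and the arm is clear.

```bash
python3 -c "
from h import *
env.close_job()"
```

```text
the job is handed in; nothing more can be done
```

The colour-chart plate is hanging by its window on the hook of the middle-sized stand, with the coloured squares facing outward, and I have handed the job in. It took about 27 s of the allowed 64 s.

- **Finding the hook:** I fitted the stand in the fixed and wrist camera views, which put the hook's valley at about 0.196 m. The far cameras alone gave 0.179 m, so I used the close wrist views. The touch while lowering came at the height they predicted.
- **Hanging:** The wire went through the window with no measurable contact. The first lowering pressed slightly more than needed, with the hook carrying about 6 N. I backed off until it carried just over the plate's weight, then opened the gripper and withdrew straight up.
- **Last checks:** The last pictures, taken after the arm had withdrawn and paused for 1 s, show the hook tip through the window. The plate's outline is within about 2 pixels of the predicted hung position. The bottle, rack and bowl read within about 6 mm of their first positions. That is roughly the networks' accuracy, and nothing touched them.
- **Disagreements:** The chart's heading read 123° from the far cameras and 128° from the wrist camera. I used 127.5°, and the grip was clean.

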